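# Emboss a hive tag with one turn of the bench press wheel

### The job

Gently slide the wooden hive-tag blank along the bed of the bench press, between its rails, until its front end is flush against the back stop. Then take the crank knob and turn the flywheel clockwise (seen from above) through exactly one revolution, so that the die comes down on the blank once and rises again and the wheel is fully home against its stop, following the knob's own circle and never wrenching it outward or inward (18 N at most). Let go, and leave the blank in place and the other things on the table alone.

Things in the scene. Friction and masses are not known exactly. Their poses are not given: they have to be found in the camera images.
- press: grey bench embossing press, fixed. Origin: foot of the vertical wheel axis, on the table; z up; x is the feed direction (blanks are pushed to +x). In its frame, mm: base plate x -265 to 80, 150 wide, 30 high; bed x -260 to -35, 90 wide, top at z 45; rails on the bed 43 apart inside, 8 high, x -125 to -47; head over the bed x -100 to 55, 90 wide, z 115 to 165
- stop (a point): foot of the back stop's face in the middle of the bed (press x -45, y 0, z 45 mm), axes as the press; the stop is 20 mm high and 56 mm wide, and its face looks to -x
- axis (a point): point on the vertical axis of the horizontal flywheel (a dark disc 180 mm across on top of the press), 190 mm above the table; the flywheel spans heights 180 to 198 mm, its hub up to 204 mm
- slot (a point): point fixed to the flywheel, 48 mm from its axis and 225 mm above the table, over the inner end of the radial slot in which the crank pin is clamped. The crank knob (upright black sleeve 24 mm across, 203 to 248 mm above the table, spins freely on its pin, nothing above it) stands on the same radius, 4 to 22 mm further out than this point, differently each time; it does not slip in the slot
- wheel (a joint): flywheel angle: 0 at rest against its stop at the start, growing clockwise seen from above, 6.283 when it has made one revolution and meets the stop again, which is rigid. It cannot turn the other way from 0 nor beyond 6.283. It turns with friction of about 4 N at the knob and stays where it is left
- overload (a joint): the stiff spring slide under the crank knob: how far the knob is being forced outward (+) or inward (-) along its radius, 1 mm for every 20 N; 0 when the knob is unloaded. It gives when the hand or gripper drags the knob off its true circle, and 0.9 mm (18 N) is too much
- die: round steel die, 32 mm across, under the press head at press x -75, on the end of the ram; origin 12 mm above its flat lower face. It comes down 22 mm at half a turn, bears on the blank by a spring of 4 N/mm for the last 4 mm, and is back up after a full turn
- tag: the wooden hive-tag blank to be embossed, a plain bar 120 x 40 x 10 mm, 40 g, lying on the bed with its front part already between the rails. Origin: centre of its underside; x along its length, towards the back stop; z up
- tag_front (a point): middle of the lower front edge of the blank (the end towards the stop)
- tag_rear (a point): middle of the lower rear edge of the blank, the end to push; it stays outside the rails, clear of the head
- blanks: stack of spare wooden blanks, 120 x 40 x 30 mm high; a bystander, to be left alone. Origin at the centre of its underside
- tin: small closed aluminium tin, 60 mm across, 35 mm high; a bystander, to be left alone. Origin at the centre of its underside
- wax_sheets: stack of yellow beeswax sheets, about 170 x 300 x 36 mm high; a bystander, to be left alone. Origin at the centre of its underside
- power_strip: white four-way power strip, 50 x 240 x 38 mm; a bystander, to be left alone. Origin at the centre of its underside
- balm_jar: amber jar with a metal lid, 64 mm across, 65 mm high; a bystander, to be left alone. Origin at the centre of its underside
- brush: brush lying down; a bystander, to be left alone. Origin at the centre of its underside
- mug: white mug, 76 mm across, 90 mm high; a bystander, to be left alone. Origin at the centre of its underside
Mind the look-alikes: they are no part of the job. What is meant by the tag is not pink or yellow, and is the smaller of those in its own colour.

How it is judged (in metres and radians):
On the way, in this order (a step that is already met when the one before it is completed fails the run):
1. the blank has been slid home against the back stop with the wheel still at its start (x of tag_front in the frame of stop above -0.002 m and y of tag_front in the frame of stop between -0.004 and 0.004 m and z of tag_front in the frame of stop below 0.002 m and angle between tag's own z axis and vertical below 0.04 rad and angle between the x axis of tag and the x axis of press, either way round below 0.05 rad and value of joint wheel below 0.1 rad), for 0.2 s.
2. the wheel is turned and the die bears on the seated blank (x of tag_front in the frame of stop above -0.002 m and y of tag_front in the frame of stop between -0.004 and 0.004 m and z of tag_front in the frame of stop below 0.002 m and angle between tag's own z axis and vertical below 0.04 rad and angle between the x axis of tag and the x axis of press, either way round below 0.05 rad and contact force between die and tag above 5 N and value of joint wheel above 2.5 rad), for 0.1 s.
At the end, for the whole second after the job is handed in: The wheel has made one revolution and rests within 0.05 rad of its stop; the blank lies flat on the bed at rest between the rails, its front end within 2 mm of the back stop and in line with the press (x of tag_front in the frame of stop above -0.002 m and y of tag_front in the frame of stop between -0.004 and 0.004 m and z of tag_front in the frame of stop below 0.002 m and angle between tag's own z axis and vertical below 0.04 rad and angle between the x axis of tag and the x axis of press, either way round below 0.05 rad and value of joint wheel above 6.233 rad and velocity of joint wheel between -0.05 and 0.05 rad/s and linear speed of tag below 0.01 m/s); the robot touches nothing.
It fails at once if the blank is pushed with more than 40 N (contact force between the fingers and tag above 40 N).
It fails at once if the knob is wrenched outward or inward along its radius with more than 18 N (value of joint overload above 0.0009 m or value of joint overload below -0.0009 m).
It fails at once if a bystander is moved by more than 20 mm (distance of any of blanks, tin, wax_sheets, power_strip, balm_jar, brush, mug from where it was at the start of the episode above 0.02 m).
It also fails if it takes over 72 s, if anything falls off the work surface, if the arm or the gripper's body presses on something with over 40 N, if the wrist force passes 120 N, or if a joint passes its speed limit or range.

### The arm

A 7-joint arm with a two-finger parallel gripper is mounted at the origin on the work surface. World frame = base frame: x ahead of the robot, y to its left, z up, the work surface at z = 0. Lengths are in m, angles in degrees, forces in N, time in s.
With the tool pointing down it reaches from about 0.425 to 0.875 m from the base axis. Payload 4.7 kg.
Tool frame: the origin (TCP) lies at the very end of the fingers, on their centre line; the grasp point (between the pads) lies 19 mm behind it; z points along the fingers, y is the line along which they close (so a half turn about z gives the same grasp; the last joint's range is limited). The gripper opens to 87 mm and grips with 3 to 60 N. Pads are 19 mm wide; open, the fingers measure 117 mm over their backs; the gripper's body (75 mm by 190 mm) begins 51 mm behind the grasp point.
Start: joints at [75.006, 18.392, -4.016, 83.108, 1.295, 78.541, -3.26], TCP at [0.177, -0.625, 0.223] pointing down, gripper open.
Joint ranges: [-163.93, 163.93], [-17.29, 119.83], [-79.2, 71.16], [3.27, 140.29], [-89.18, 269.18], [5.43, 117.66], [-154.24, 154.24]. Speed limits (degrees/s): [147.25, 147.25, 180, 180, 180, 180, 180].

### API

Orientations are given as [roll, pitch, yaw] about the fixed x, y, z axes, in that order (R = Rz(yaw) Ry(pitch) Rx(roll)).
In Python, from cell import telemetry, cams, env gives the robot as it stands.
- The arm moves only by the tool arm_command, never from a script. Its argument "series" is text: rows parted by semicolons, each of 5 numbers parted by spaces: the shift along the tool's x, y, z in mm, then the turn about the tool's z in rad, then the closure in counts, from 0 (fully open) to 255 (shut). A call has 1 to 20 rows; each row shifts and turns the commanded pose from where the row before left it, along the tool's axes as they then stand; what a row does not reach is not made up. A row lasts 1/12 s, in which the tool goes at most 41.7 mm and 7.16 degrees, less where a joint would pass 70% of its speed; a pose out of reach is approached as far as the arm can. A call is refused whole if a number of a shift passes 41.7 or a number of a turn 0.125, either way. A call with a gripper value outside its range is refused whole. The fingers move at their own pace and stop on an object; "squeeze" is the grip in N (left out, the last holds). Time passes only in rows, so rows that do not move let the fingers close. It gives the time, the measured TCP pose, the force, the opening and the grip force at its end, in the units of the state.
- telemetry.get_obs(): the state, without advancing time (a new reading comes with each control period).
- cams.read_camera(name): name is "side" or "top" or "wrist"; returns the picture (420x560x3 uint8, blue, green, red); there is no depth.
- cams.calibration(name): a dict with "K" (3x3 intrinsics, pixels), "origin" and "rotation" of the camera in the world; the wrist camera has in their place "hand_eye" (4x4, takes a point from camera to tool coordinates, whose origin is the TCP and whose axes are the flange's). Camera axes: x right, y down, z forward; pixel columns grow to the right and rows downward; lengths in m; the calibration is good to about 2 mm. A picture is of the moment at which its call begins: read the wrist's pose just before it. calibration takes no time and is no camera call.
- env.sign_off(): hands the job in; it is judged then, once.
The state is a dict: "time_s": time; "qpos": joint angles; "joint_velocities": joint speeds; "effort": joint torques, N m; "tool_pos": TCP position; "tool_rot": TCP orientation; "force": force on the tool from outside, world axes, zero at the start; "wrist_torque": the same for the moment, N m; "grip_width": finger opening in m; "grasp_force": force on a finger pad.
Only numpy, scipy, OpenCV 4.12 (cv2) and the standard library are available. Lean on these libraries where they do the work, as an engineer would, in place of code of your own. Each camera call takes 0.05 s, during which the arm holds its last target. There are 200 camera calls.

## Working session

There is one attempt and no reset: what is moved stays moved. The work goes in short steps, Python scripts to look and compute and a tool call to move; the robot and the scene stay as the last step left them, time stands still between calls to the robot, and variables do not carry over. Pictures are saved under pics/ and viewed, at most 10 in all, crops included, and the job is handed in when it is done.

Besides the shell and the picture viewer there is one more tool, called after "Call:" as name(argument=value, ...) on one line, values as JSON. arm_command: Moves the arm, as the interface text tells. Its arguments: {"type":"object","properties":{"series":{"type":"string"},"squeeze":{"type":"number"}},"required":["series"]}

```bash
mkdir -p pics; ls; python3 - <<'E'
from cell import telemetry, cams, env
import cv2
o=telemetry.get_obs();print(o)
for n in ("top","side"):
    cv2.imwrite(f"pics/{n}0.png",cams.read_camera(n)); c=cams.calibration(n);print(n,c)
print(cams.calibration("wrist"))
E
```

```text
pics
{'time_s': 0.0, 'qpos': array([75.00555106, 18.43932308, -4.01440243, 83.17432721,  1.29442287,
       78.54085003, -3.25841333]), 'joint_velocities': array([ 0.03416837, -0.04993981, -0.10713757, -0.05280539,  0.01700622,
       -0.0376066 ,  0.01023131]), 'effort': array([-3.08749259e-04, -4.91285169e+01, -4.04254971e-01, -3.12527347e+01,
       -6.40660571e-02,  4.36868286e-02,  1.90952210e-04]), 'tool_pos': array([ 0.17680014, -0.62492127,  0.22146341]), 'tool_rot': array([-1.79890705e+02,  5.52263686e-03,  1.58045912e+01]), 'force': array([-0.08462461, -0.61928522, -0.36484784]), 'wrist_torque': array([-0.00445146, -0.00856185, -0.01693423]), 'grasp_force': 0.0, 'grip_width': 0.0870700768043167}
top {'K': array([[487.72007189,   0.        , 284.31938803],
       [  0.        , 487.72007189, 210.23230137],
       [  0.        ,   0.        ,   1.        ]]), 'origin': array([0.3876825 , 0.00575993, 1.5440498 ]), 'rotation': array([-173.97396587,   -0.72647995,  -91.46857086])}
side {'K': array([[432.03469754,   0.        , 271.93457841],
       [  0.        , 432.03469754, 209.90154327],
       [  0.        ,   0.        ,   1.        ]]), 'origin': array([0.967162  , 0.76672197, 0.95913377]), 'rotation': array([-131.82842822,    0.59552757,  150.89153023])}
{'K': array([[303.41574126,   0.        , 280.44599981],
       [  0.        , 303.41574126, 207.49396525],
       [  0.        ,   0.        ,   1.        ]]), 'hand_eye': array([[ 9.48612964e-04, -9.62770268e-01, -2.70319275e-01,
         7.46658329e-02],
       [ 9.99999358e-01,  1.08063205e-03, -3.39554241e-04,
         8.50340063e-05],
       [ 6.19028401e-04, -2.70318779e-01,  9.62770676e-01,
        -1.62433051e-01],
       [ 0.00000000e+00,  0.00000000e+00,  0.00000000e+00,
         1.00000000e+00]])}
```

View pics/top0.png

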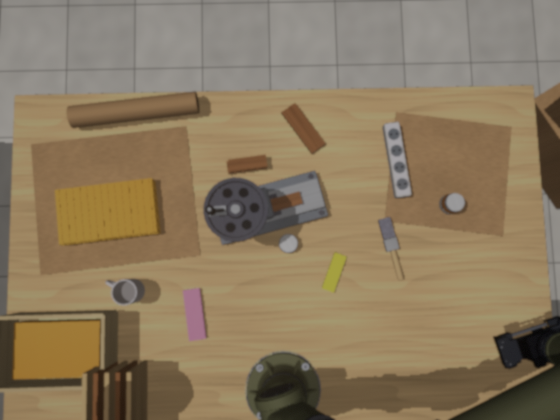

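View pics/side0.png

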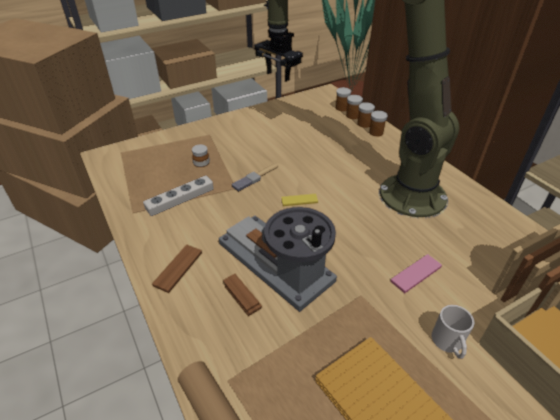

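The top view shows the press with its flywheel at about (236,209). The bed runs right to about (325,205), with the brown tag at (287,203) and the knob at about (210,210). The side view shows the knob at (316,237). I'll enlarge both.

```bash
python3 - <<'E'
import cv2,numpy as np
a=cv2.imread("pics/top0.png")[155:265,190:340]; b=cv2.imread("pics/side0.png")[195:305,210:360]
cv2.imwrite("pics/z0.png",np.vstack([cv2.resize(i,None,fx=2.7*2 if 0 else 4,fy=4,interpolation=cv2.INTER_CUBIC)  for i in (a,)]))
cv2.imwrite("pics/z1.png",cv2.resize(b,None,fx=4,fy=4,interpolation=cv2.INTER_CUBIC))
E
```

```text
(no output)
```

View pics/z0.png

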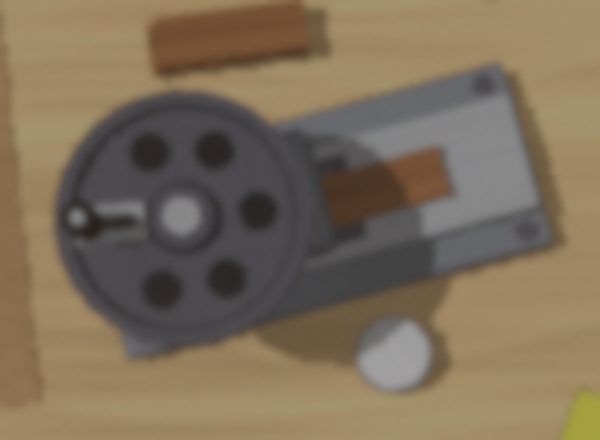

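View pics/z1.png

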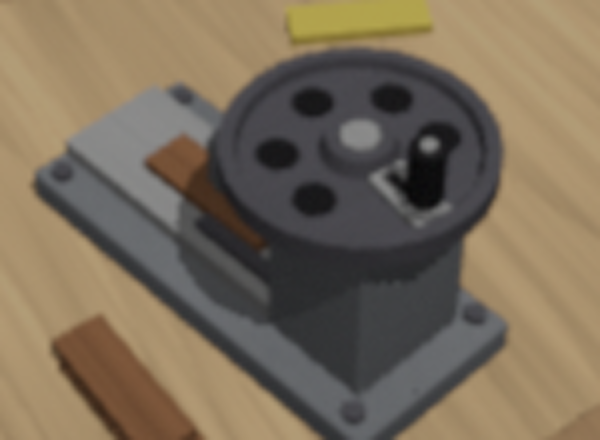

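The crops give these features:
- **Top crop:** hub (182,215), knob cap (78,218), base-plate corners (500,63), (552,242) and (127,358), tag rear corners (443,147) and (454,192).
- **Side crop:** hub (360,133), knob cap (430,144).

Next I'll turn these into positions.

```bash
cat > h.py <<'E'
import numpy as np
from scipy.spatial.transform import Rotation as R
from cell import telemetry, cams
def bp(c,uv,z,o=None):
    K=c["K"]
    if "origin" in c: P=np.array(c["origin"]);Q=R.from_euler("xyz",c["rotation"],degrees=True).as_matrix()
    else:
        T=np.eye(4);T[:3,:3]=R.from_euler("xyz",o["tool_rot"],degrees=True).as_matrix();T[:3,3]=o["tool_pos"];T=T@c["hand_eye"];P=T[:3,3];Q=T[:3,:3]
    d=Q@np.linalg.solve(K,[uv[0],uv[1],1]); return P+d*(z-P[2])/d[2]
def ang(v): return np.degrees(np.arctan2(v[1],v[0]))
E
python3 - <<'E'
from h import *
t=cams.calibration("top");s=cams.calibration("side")
f=lambda x,y:(190+(x+.5)/4-.5,155+(y+.5)/4-.5); g=lambda x,y:(210+(x+.5)/4-.5,195+(y+.5)/4-.5)
np.set_printoptions(precision=4,suppress=True)
P={}
for n,c,p,z in [("hub",t,f(182,215),.204),("disc",t,f(182.5,216),.198),("knob",t,f(78,218),.25),("c1",t,f(500,63),.03),("c2",t,f(552,242),.03),("c3",t,f(127,358),.03),("tr1",t,f(443,147),.055),("tr2",t,f(454,192),.055),("hubS",s,g(360,133),.204),("knobS",s,g(430,144),.25)]:
    P[n]=bp(c,p,z);print(n,P[n])
fx=P["c3"]-P["c2"];print("pressang",ang(fx),np.linalg.norm(fx), ang(P["c2"]-P["c1"])+180-90)
for a,b in (("hub","knob"),("hubS","knobS")):
    v=P[b]-P[a];print(np.hypot(*v[:2]),ang(v))
E
```

```text
hub [0.5371 0.1208 0.204 ]
disc [0.5371 0.121  0.198 ]
knob [0.5317 0.186  0.25  ]
c1 [ 0.6709 -0.1163  0.03  ]
c2 [ 0.5283 -0.1523  0.03  ]
c3 [0.4463 0.1799 0.03  ]
tr1 [ 0.6016 -0.0682  0.055 ]
tr2 [ 0.5665 -0.0756  0.055 ]
hubS [0.5362 0.119  0.204 ]
knobS [0.5319 0.1865 0.25  ]
pressang 103.87290514300388 0.34217598623719153 -75.80950714275195
0.06546029358081548 94.78685352939014
0.06762571833563201 93.65894181128354
```

Call:
arm_command(series="0 0 0 0.031 0;27 -18.5 0 0 0;27 -18.5 0 0 0;27 -18.5 0 0 0;27 -18.5 0 0 0;27 -18.5 0 0 0;27 -18.5 0 0 0;27 -18.5 0 0 0;27 -18.5 0 0 0;27 -18.5 0 0 0;27 -18.5 0 0 0;27 -18.5 0 0 0;27 -18.5 0 0 0;27 -18.5 0 0 0;27 -18.5 0 0 0;27 -18.5 0 0 0;27 -18.5 0 0 0;27 -18.5 0 0 0;27 -18.5 0 0 0;17 -12 0 0 0")

```text
time_s: 1.77
tool_pos: [0.583, -0.1649, 0.2221]
tool_rot: [-179.9, -0.0, 14.2]
force: [-0.2, 0.8, 0.8]
grip_width: 0.087
grasp_force: 0.0
```

Call:
arm_command(series="0 0 0 0 0;0 0 0 0 0;0 0 0 0 0")

```text
time_s: 2.02
tool_pos: [0.5806, -0.17, 0.222]
tool_rot: [180.0, 0.1, 14.0]
force: [-0.4, -1.0, 0.1]
grip_width: 0.0869
grasp_force: 0.0
```

```bash
python3 - <<'E'
from h import *
import cv2
o=telemetry.get_obs();print(o["time_s"],o["tool_pos"],o["tool_rot"],o["qpos"],o["force"])
np.save("o1.npy",np.r_[o["tool_pos"],o["tool_rot"]])
cv2.imwrite("pics/w1.png",cams.read_camera("wrist"))
E
```

```text
2.0167 [ 0.58058114 -0.16999905  0.22200753] [1.79977187e+02 9.13532693e-02 1.39667598e+01] [ 36.43523761  14.88809018 -27.12825138  89.11535254   6.94538177
  77.7352706  -67.43134489] [-0.43872423 -0.96634468  0.08877733]
```

View pics/w1.png

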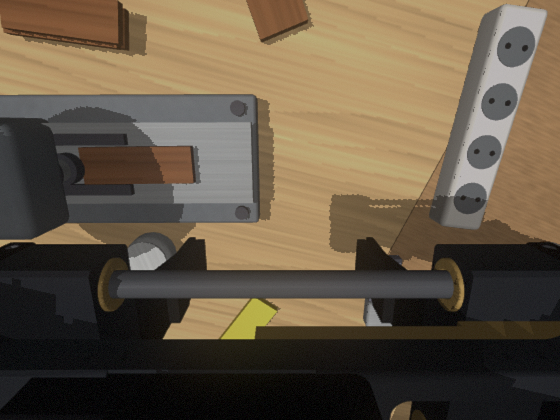

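The wrist view shows the tag's rear corners at (194,147) and (192,184), the base end corners at (257,96) and (259,221), and the rail starts at (128,134) and (132,194).

```bash
python3 - <<'E'
from h import *
np.set_printoptions(precision=4,suppress=True)
a=np.load("o1.npy");o=dict(tool_pos=a[:3],tool_rot=a[3:]);c=cams.calibration("wrist")
P={}
for n,p,z in [("tr1",(195,147),.055),("tr2",(193,184),.055),("tl1",(80,146),.055),("tl2",(80,184.5),.055),("c1",(257,96),.03),("c2",(260,221),.03),("e1",(150,95),.03),("r1",(128,135),.053),("r2",(133,194),.053)]:
    P[n]=bp(c,p,z,o);print(n,P[n])
print("press",ang(P["e1"]-P["c1"]),ang(P["c2"]-P["c1"])-90+360,np.linalg.norm(P["c2"]-P["c1"]))
print("tag",ang(P["tl1"]-P["tr1"]),ang(P["tl2"]-P["tr2"]))
for A in (103.9,):
    A=np.radians(A);u=np.array([np.cos(A),np.sin(A)]);w=np.array([-u[1],u[0]])
    cc=(P["c1"]+P["c2"])[:2]/2
    print("axis est",cc+.265*u)
    ax=np.array([.537,.1205])
    for n in P: d=P[n][:2]-ax;print(n,d@u,d@w)
    d=a[:2]-ax;print("tcp",d@u,d@w)
E
```

```text
tr1 [ 0.606  -0.0696  0.055 ]
tr2 [ 0.5658 -0.0742  0.055 ]
tl1 [0.5773 0.0496 0.055 ]
tl2 [0.535  0.0468 0.055 ]
c1 [ 0.6735 -0.1202  0.03  ]
c2 [ 0.5333 -0.1559  0.03  ]
e1 [ 0.646 -0.006  0.03 ]
r1 [0.6009 0.0021 0.053 ]
r2 [ 0.5377 -0.0104  0.053 ]
press 103.51617606950478 104.2782137867531 0.14462066482000951
tag 103.53172417860016 104.28121249958828
axis est [0.5397 0.1192]
tr1 -0.20111817064616566 -0.021331686541730278
tr2 -0.19591937097493564 0.01885512239063336
tl1 -0.07849375962241724 -0.022119881204602187
tl2 -0.07107550592285349 0.019685772475829352
c1 -0.2664624191185031 -0.07465942190017033
c2 -0.2674170641642027 0.06995809206621707
e1 -0.14893883474921665 -0.0754467231506681
r1 -0.13026892202532764 -0.03357257926886147
r2 -0.12721614496335193 0.03080146241040009
tcp -0.2924616298225686 0.02748109233073062
```

Call:
arm_command(series="10 0 10 0 0;10 0 20 0 0;9 0 20 0 0;0 0 20 0 0;0 0 20 0 0;0 0 20 0 0;0 0 20 0 0;0 0 15 0 0;0 0 10 0 0;0 0 8 0 0;0 0 6 0 0;0 0 0 0 0;0 0 0 0 0;0 0 0 0 0")

```text
time_s: 3.23
tool_pos: [0.6103, -0.162, 0.0545]
tool_rot: [179.9, -0.1, 14.0]
force: [0.5, -0.4, -0.2]
grip_width: 0.0867
grasp_force: 0.0
```

Call:
arm_command(series="0 -4 2 0 0;0 -5 2 0 0;0 -5 0 0 0;0 -5 0 0 0;0 -4 0 0 0;0 0 0 0 0;0 0 0 0 0;0 0 0 0 0")

```text
time_s: 3.9
tool_pos: [0.604, -0.1397, 0.0496]
tool_rot: [180.0, -0.0, 14.0]
force: [0.1, 0.2, -0.9]
grip_width: 0.0872
grasp_force: 0.0
```

```bash
python3 - <<'E'
from h import *
import cv2
o=telemetry.get_obs();print(o["time_s"],o["tool_pos"],o["tool_rot"],o["force"])
u=np.array([np.cos(np.radians(103.9)),np.sin(np.radians(103.9))]);d=o["tool_pos"][:2]-[.537,.1205];print(d@u,d@[-u[1],u[0]])
t=cams.read_camera("top")[155:265,190:340];s=cams.read_camera("side")[195:305,210:360]
r=lambda i:cv2.resize(i,None,fx=2.6,fy=2.6,interpolation=cv2.INTER_CUBIC)
w=cams.read_camera("wrist")
cv2.imwrite("pics/m1.png",np.hstack([r(t),r(s)])); 
E
```

```text
3.9 [ 0.6040192  -0.13971844  0.04962525] [ 1.79974997e+02 -4.69165097e-03  1.40230890e+01] [ 0.05908294  0.16603528 -0.85212927]
-0.26869821640103486 -0.002544876694134158
```

View pics/m1.png

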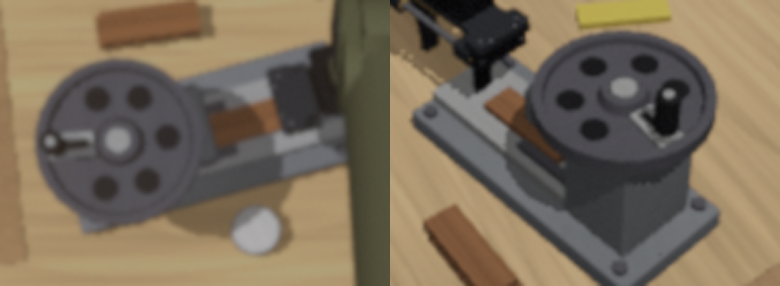

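The leading finger stands on the bed centreline about 10 mm behind the tag's rear end. I'll push now.

Call:
arm_command(series="0 -4 0 0 0;0 -4 0 0 0;0 -3 0 0 0;0 -3 0 0 0;0 -3 0 0 0;0 -3 0 0 0;0 -3 0 0 0;0 -3 0 0 0;0 -3 0 0 0;0 -2 0 0 0;0 -2 0 0 0;0 -2 0 0 0;0 -1 0 0 0;0 -1 0 0 0;0 -1 0 0 0;0 -1 0 0 0;0 0 0 0 0;0 0 0 0 0")

```text
time_s: 5.55
tool_pos: [0.5944, -0.1015, 0.0495]
tool_rot: [-180.0, 0.0, 14.0]
force: [-0.2, 0.2, -0.0]
grip_width: 0.0868
grasp_force: 0.0
```

Call:
arm_command(series="0 -0.7 0 0 0;0 -0.7 0 0 0;0 -0.7 0 0 0;0 0 0 0 0")

```text
time_s: 5.88
tool_pos: [0.5939, -0.0994, 0.0495]
tool_rot: [-180.0, 0.0, 14.0]
force: [-0.4, -0.7, 0.0]
grip_width: 0.0869
grasp_force: 0.0
```

Call:
arm_command(series="0 -0.7 0 0 0;0 -0.7 0 0 0;0 0 0 0 0")

```text
time_s: 6.13
tool_pos: [0.5936, -0.098, 0.0495]
tool_rot: [-180.0, 0.0, 14.0]
force: [0.0, -0.3, -0.1]
grip_width: 0.0874
grasp_force: 0.0
```

Call:
arm_command(series="0 -0.6 0 0 0;0 -0.6 0 0 0;0 0 0 0 0")

```text
time_s: 6.38
tool_pos: [0.5933, -0.0969, 0.0495]
tool_rot: [-180.0, 0.0, 14.0]
force: [0.1, -0.5, -0.7]
grip_width: 0.0869
grasp_force: 0.0
```

Call:
arm_command(series="0 -0.6 0 0 0;0 -0.6 0 0 0;0 0 0 0 0")

```text
time_s: 6.63
tool_pos: [0.593, -0.0958, 0.0496]
tool_rot: [180.0, 0.0, 14.0]
force: [0.2, 0.9, -0.0]
grip_width: 0.0872
grasp_force: 0.0
```

```bash
python3 - <<'E'
from h import *
import cv2
o=telemetry.get_obs();print(o["time_s"],o["tool_pos"],o["force"])
s=cams.read_camera("side")[195:285,210:330];t=cams.read_camera("top")[170:260,230:350]
r=lambda i:cv2.resize(i,None,fx=3.3,fy=3.3,interpolation=cv2.INTER_CUBIC)
cv2.imwrite("pics/m2.png",np.hstack([r(t),r(s)])); 
E
```

```text
6.6333 [ 0.59301565 -0.09576985  0.04955363] [ 0.19341136  0.90361184 -0.03399901]
```

View pics/m2.png

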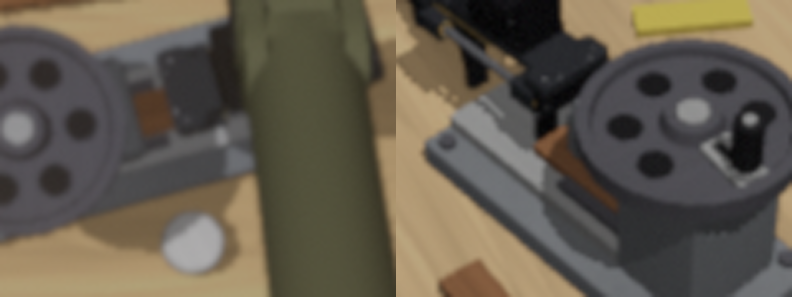

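The finger touches the tag's rear end and the tag has moved with it. There is no stop force yet, so I'll continue in small steps.

Call:
arm_command(series="0 -0.5 0 0 0;0 -0.5 0 0 0;0 0 0 0 0")

```text
time_s: 6.98
tool_pos: [0.5928, -0.0949, 0.0496]
tool_rot: [180.0, -0.0, 14.0]
force: [-0.0, 0.5, -0.2]
grip_width: 0.0871
grasp_force: 0.0
```

Call:
arm_command(series="0 -0.5 0 0 0;0 -0.5 0 0 0;0 0 0 0 0")

```text
time_s: 7.23
tool_pos: [0.5925, -0.0938, 0.0495]
tool_rot: [-180.0, 0.0, 14.0]
force: [-0.3, -0.4, -0.4]
grip_width: 0.0867
grasp_force: 0.0
```

Call:
arm_command(series="0 -0.5 0 0 0;0 -0.5 0 0 0;0 0 0 0 0")

```text
time_s: 7.48
tool_pos: [0.5923, -0.0929, 0.0495]
tool_rot: [180.0, 0.0, 14.0]
force: [-0.2, 0.4, 0.8]
grip_width: 0.0871
grasp_force: 0.0
```

Call:
arm_command(series="0 -0.5 0 0 0;0 -0.5 0 0 0;0 0 0 0 0")

```text
time_s: 7.73
tool_pos: [0.592, -0.0919, 0.0495]
tool_rot: [180.0, 0.0, 14.0]
force: [-0.3, -0.9, 0.4]
grip_width: 0.087
grasp_force: 0.0
```

Call:
arm_command(series="0 -0.5 0 0 0;0 -0.5 0 0 0;0 0 0 0 0")

```text
time_s: 7.98
tool_pos: [0.5918, -0.091, 0.0495]
tool_rot: [180.0, 0.0, 14.0]
force: [0.3, 0.2, 0.9]
grip_width: 0.087
grasp_force: 0.0
```

Call:
arm_command(series="0 -0.5 0 0 0;0 -0.5 0 0 0;0 0 0 0 0")

```text
time_s: 8.23
tool_pos: [0.5916, -0.09, 0.0495]
tool_rot: [180.0, 0.0, 14.0]
force: [-0.3, -0.7, -0.3]
grip_width: 0.0869
grasp_force: 0.2
```

Call:
arm_command(series="0 -0.5 0 0 0;0 -0.5 0 0 0;0 0 0 0 0")

```text
time_s: 8.48
tool_pos: [0.5916, -0.09, 0.0496]
tool_rot: [179.9, -0.0, 14.0]
force: [0.6, -3.1, -0.1]
grip_width: 0.0866
grasp_force: 1.3
```

Call:
arm_command(series="0 -0.5 0 0 0;0 -0.5 0 0 0;0 0 0 0 0")

```text
time_s: 8.73
tool_pos: [0.5916, -0.0899, 0.0498]
tool_rot: [179.9, -0.0, 14.0]
force: [1.3, -5.1, -0.3]
grip_width: 0.0871
grasp_force: 2.5
```

Call:
arm_command(series="0 -0.8 0 0 0;0 -0.7 0 0 0;0 0 0 0 0;0 0 0 0 0;0 0 0 0 0")

```text
time_s: 9.15
tool_pos: [0.5915, -0.0899, 0.05]
tool_rot: [179.8, -0.1, 13.9]
force: [1.7, -7.8, 0.0]
grip_width: 0.0869
grasp_force: 3.6
```

Call:
arm_command(series="0 1 0 0 0;0 2 0 0 0;0 4 0 0 0;0 8 0 0 0;0 15 0 0 0;0 20 -10 0 0;0 20 -20 0 0;0 15 -25 0 0;0 0 -30 0 0;0 0 -35 0 0;0 0 -35 0 0;0 0 -20 0 0;0 0 0 0 0;0 0 0 0 0;0 0 0 0 0")

```text
time_s: 10.4
tool_pos: [0.6107, -0.1698, 0.2232]
tool_rot: [-180.0, 0.1, 14.0]
force: [-0.2, -0.4, 0.2]
grip_width: 0.0872
grasp_force: 0.0
```

```bash
python3 - <<'E'
from h import *
import cv2
o=telemetry.get_obs();print(o["time_s"],o["tool_pos"],o["tool_rot"],o["qpos"],o["force"])
np.save("o2.npy",np.r_[o["tool_pos"],o["tool_rot"]])
w=cams.read_camera("wrist");cv2.imwrite("pics/w2f.png",w);cv2.imwrite("pics/w2.png",cv2.resize(w[60:260,0:280],None,fx=2.8,fy=2.8,interpolation=cv2.INTER_CUBIC))
E
```

```text
10.4 [ 0.61069529 -0.16983445  0.22324503] [-1.79950269e+02  1.01068062e-01  1.39927838e+01] [ 34.65481932  18.54413552 -27.15536007  84.688419     8.49864176
  78.92597687 -68.94720668] [-0.16639718 -0.38114376  0.22568451]
```

View pics/w2.png

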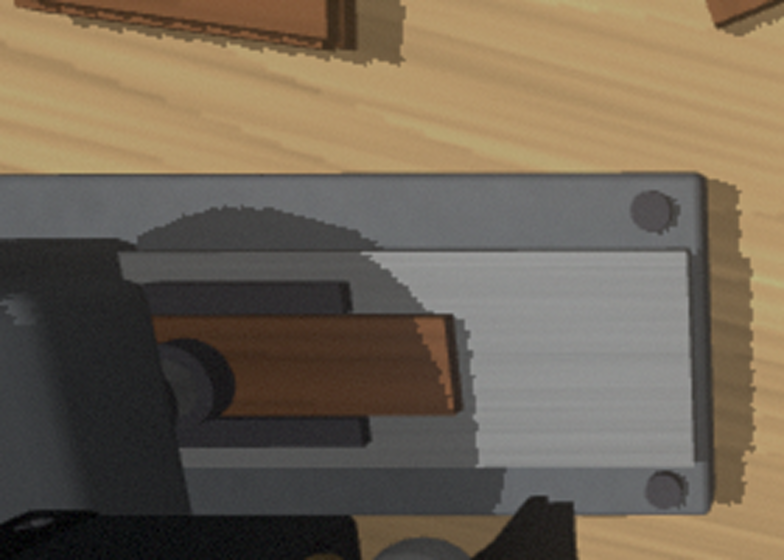

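The tag's rear end is at (452,316)–(462,412) in this crop, the rail ends are at (348,283) and (366,418), and the base corners are at (705,174) and (711,514).

```bash
python3 - <<'E'
from h import *
np.set_printoptions(precision=4,suppress=True)
a=np.load("o2.npy");o=dict(tool_pos=a[:3],tool_rot=a[3:]);c=cams.calibration("wrist")
f=lambda x,y:((x+.5)/2.8-.5,60+(y+.5)/2.8-.5)
A=np.radians(103.9);u=np.array([np.cos(A),np.sin(A)]);w=np.array([-u[1],u[0]]);P={}
for n,p,z in [("t1",(451,316),.055),("t2",(461,412),.055),("c1",(702,174),.03),("c2",(709,514),.03),("r1",(346,283),.053),("r2",(366,420),.053),("b1",(687,250),.045),("b2",(695,465),.045)]:
    P[n]=bp(c,f(*p),z,o)[:2]
cc=(P["c1"]+P["c2"])/2;axs=cc+.265*u;print("axis",axs)
for n in P:d=P[n]-axs;print(n,P[n],d@u,d@w)
d=a[:2]-[.5397,.1192];print(d@u)
# centre over wheel
ax=np.array([.5375,.120]);y=np.radians(a[5]);
d=ax-a[:2];print("tool shift to axis",d@[np.cos(y),np.sin(y)],d@[np.sin(y),-np.cos(y)])
E
```

```text
axis [0.5398 0.1212]
t1 [ 0.5994 -0.0371] -0.1679783773899943 -0.019831303294886436
t2 [ 0.5615 -0.0464] -0.16792962350500898 0.0192316418714032
c1 [ 0.675  -0.1185] -0.26521976058503594 -0.07361587811597038
c2 [ 0.532  -0.1535] -0.26478023941496404 0.07361587811597028
r1 [0.6019 0.0052] -0.12755613206894995 -0.03234919097378606
r2 [ 0.548  -0.0086] -0.12801423894840988 0.023300190783741823
b1 [ 0.6457 -0.1205] -0.2600401187308862 -0.04471046312104854
b2 [ 0.5587 -0.1428] -0.26081049686515045 0.04508740134675607
-0.29762556742821644
tool shift to axis -0.000941424590018957 -0.29893255879360664
```

The rear end is 40 mm behind the rail ends, as a seated blank should be. Next I'll move over the wheel to measure the knob.

Call:
arm_command(series="0 0 -20 0 0;0 0 -36 0 0;0 0 -36 0 0;0 0 -30 0 0;0 -30 -5 0 0;0 -33 0 0 0;0 -33 0 0 0;0 -33 0 0 0;0 -33 0 0 0;0 -33 0 0 0;0 -33 0 0 0;0 -33 0 0 0;0 -33 0 0 0;0 -30 0 0 0;0 0 0 0 0;0 0 0 0 0;0 0 0 0 0;0 0 0 0 0")

```text
time_s: 11.95
tool_pos: [0.5332, 0.1432, 0.3505]
tool_rot: [180.0, 0.1, 13.9]
force: [0.6, -1.1, 0.3]
grip_width: 0.0866
grasp_force: 0.0
```

```bash
python3 - <<'E'
from h import *
import cv2
o=telemetry.get_obs();print(o["time_s"],o["tool_pos"],o["tool_rot"],o["qpos"],o["force"])
np.save("o3.npy",np.r_[o["tool_pos"],o["tool_rot"]])
w=cams.read_camera("wrist");cv2.imwrite("pics/w3f.png",w);cv2.imwrite("pics/w3.png",cv2.resize(w[80:290,130:400],None,fx=2.8,fy=2.8,interpolation=cv2.INTER_CUBIC))
E
```

```text
11.95 [0.53324755 0.14319436 0.35047515] [1.79977815e+02 1.03374524e-01 1.38745476e+01] [ 17.3591755    7.26610477 -38.92237481  83.6109428    4.56667127
  90.82715621 -97.4053602 ] [ 0.58329295 -1.08989718  0.33062098]
```

View pics/w3.png

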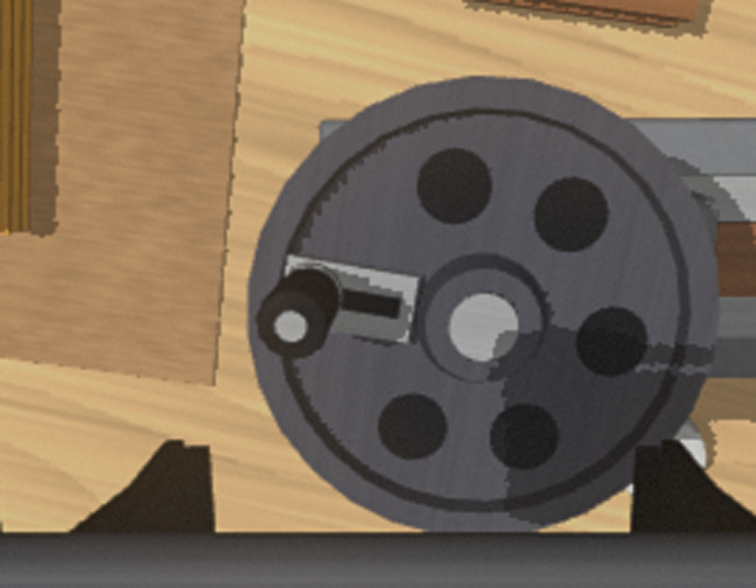

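In this crop the knob cap is at (291,326) and the sleeve top's centre near (293,322). The disc rim runs left 249, top 76, right 718, and the groove spans 284–690 by 109–512.

```bash
python3 - <<'E'
from h import *
import cv2
from scipy.optimize import least_squares
np.set_printoptions(precision=4,suppress=True)
a=np.load("o3.npy");o=dict(tool_pos=a[:3],tool_rot=a[3:]);c=cams.calibration("wrist")
f=lambda x,y:(130+(x+.5)/2.8-.5,80+(y+.5)/2.8-.5)
def fit(pts,z):
    q=np.array([bp(c,f(*p),z,o)[:2] for p in pts]);r=least_squares(lambda s:np.hypot(*(q-s[:2]).T)-s[2],[.54,.12,.08]);print("circ",r.x,r.fun*1e3);return r.x[:2]
ax=fit([(249,295),(485,76),(718,295),(272,190),(700,200),(310,450),(660,450),(400,95),(570,93)],.198)
fit([(284,310),(690,310),(487,109),(487,512)],.198)
H=[("hubcap",(483,327),.204),("cap",(291,326),.25),("sleeve",(293,322),.248)]
for n,p,z in H: print(n,bp(c,f(*p),z,o)[:2])
holes=[(454,186),(571,214),(611,342),(523,436),(412,427)]
fit(holes,.19)
slot=(bp(c,f(348,299),.198,o))
k=bp(c,f(292,324),.248,o)[:2]
for A in (ax,[.538,.1205]): d=k-A;print(np.hypot(*d),ang(d))
E
```

```text
circ [0.5402 0.1208 0.0885] [ 0.629  -0.8159  0.1253  3.2801  1.536  -2.1159  0.3751 -1.4265 -1.5872]
circ [0.5386 0.1192 0.0778] [-0.6876 -0.6876  0.736   0.6392]
hubcap [0.5384 0.121 ]
cap [0.5341 0.1864]
sleeve [0.535  0.1862]
circ [0.5383 0.1209 0.0522] [-0.1762  0.1917 -0.0058 -0.1834  0.1737]
0.06582539127545706 95.17947064062211
0.0659870270299925 93.254297079036
```

Call:
arm_command(series="6 -21 0 0 0;5 -21 0 0 0;0 0 0 -0.1249 0;0 0 0 -0.1249 0;0 0 0 -0.1249 0;0 0 0 -0.1249 0;0 0 0 -0.1249 0;0 0 0 -0.1249 0;0 0 0 -0.1249 0;0 0 0 -0.1249 0;0 0 0 -0.1249 0;0 0 0 -0.1249 0;0 0 0 -0.1249 0;0 0 0 -0.1249 0;0 0 0 -0.1249 0;0 0 0 -0.1249 0;0 0 0 -0.1249 0;0 0 0 -0.1249 0;0 0 0 -0.1249 0;0 0 0 -0.1249 0")

```text
time_s: 13.67
tool_pos: [0.5339, 0.187, 0.3511]
tool_rot: [-180.0, -0.0, 143.0]
force: [0.5, -0.1, 0.1]
grip_width: 0.0869
grasp_force: 0.0
```

Call:
arm_command(series="0 0 0 -0.1249 0;0 0 0 -0.1249 0;0 0 0 -0.1249 0;0 0 0 -0.1249 0;0 0 0 -0.1249 0;0 0 0 -0.1249 0;0 0 0 -0.1249 0;0 0 0 -0.1249 0;0 0 0 -0.1249 0;0 0 0 -0.1249 0;0 0 0 -0.1249 0;0 0 0 -0.1249 0;0 0 0 -0.1249 0;0 0 0 -0.1249 0;0 0 0 -0.1249 0;0 0 0 0 0;0 0 0 0 0;0 0 0 0 0")

```text
time_s: 15.17
tool_pos: [0.5336, 0.1878, 0.3513]
tool_rot: [180.0, -0.0, -110.1]
force: [-0.0, 0.0, -0.3]
grip_width: 0.087
grasp_force: 0.0
```

```bash
python3 - <<'E'
from h import *
o=telemetry.get_obs();print(o["time_s"],o["tool_pos"],o["tool_rot"],o["qpos"],o["force"])
E
```

```text
15.1667 [0.53363878 0.18775661 0.35128565] [ 1.79980542e+02 -1.37314825e-02 -1.10077602e+02] [ 35.47016908  17.58137382 -71.83551241  81.14329764  16.69573221
  93.10236351 125.30794073] [-0.04962439  0.02950295 -0.33426062]
```

Call:
arm_command(series="1.2 -0.9 10 0 0;0 0 20 0 0;0 0 20 0 0;0 0 20 0 0;0 0 20 0 0;0 0 20 0 0;0 0 14 0 0;0 0 8 0 0;0 0 4 0 0;0 0 0 0 0;0 0 0 0 0")

```text
time_s: 16.08
tool_pos: [0.5341, 0.1875, 0.2162]
tool_rot: [-180.0, 0.0, -109.8]
force: [0.3, 0.2, 0.4]
grip_width: 0.0871
grasp_force: 0.0
```

Call:
arm_command(series="0 0 0 0 100;0 0 0 0 120;0 0 0 0 140;0 0 0 0 150;0 0 0 0 155;0 0 0 0 160;0 0 0 0 164;0 0 0 0 164;0 0 0 0 164", squeeze=10)

```text
time_s: 16.83
tool_pos: [0.5337, 0.1871, 0.2155]
tool_rot: [180.0, -0.0, -109.8]
force: [-0.1, -0.0, -1.0]
grip_width: 0.0361
grasp_force: 0.0
```

```bash
python3 - <<'E'
from h import *
import cv2
o=telemetry.get_obs();print(o["time_s"],o["tool_pos"],o["tool_rot"],o["qpos"],o["force"],o["grip_width"],o["grasp_force"])
t=cams.read_camera("top")[155:265,190:340];s=cams.read_camera("side")[175:285,230:380];w=cams.read_camera("wrist")
r=lambda i:cv2.resize(i,(400,293),interpolation=cv2.INTER_CUBIC)
cv2.imwrite("pics/m3.png",np.vstack([np.hstack([r(w),r(s)])]))
E
```

```text
16.8333 [0.53371238 0.187143   0.21547   ] [ 1.79993774e+02 -5.81798674e-03 -1.09820192e+02] [ 35.20921443  20.88451484 -69.75060701  94.2746018   19.92593456
  78.89911984 122.94002035] [-0.06635527 -0.02541691 -0.95492281] 0.03611838157843185 0.0
```

View pics/m3.png

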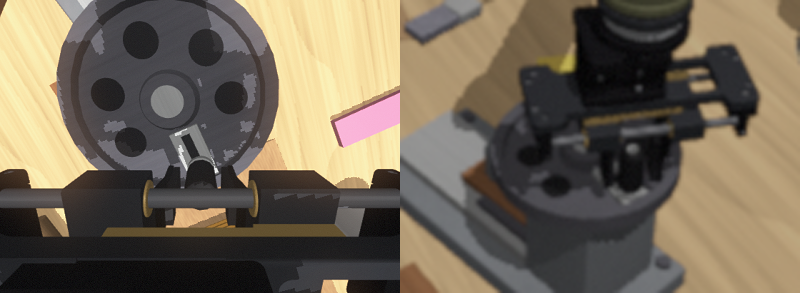

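The knob stands between the fingers with a loose cage, as planned. I'll start turning and watch the forces.

Call:
arm_command(series="-1.07 -2.7 0 0.0436 164;-1.07 -2.7 0 0.0436 164;-1.07 -2.7 0 0.0436 164;-1.07 -2.7 0 0.0436 164;0 0 0 0 164;0 0 0 0 164")

```text
time_s: 17.48
tool_pos: [0.5444, 0.1879, 0.2155]
tool_rot: [179.9, 0.0, -119.7]
force: [-2.7, 2.9, 1.7]
grip_width: 0.0311
grasp_force: 1.9
```

```bash
cat > st.py <<'E'
from h import *
o=telemetry.get_obs();ax=np.array([.5388,.1205]);d=o["tool_pos"][:2]-ax;th=ang(d);F=o["force"];R_=np.hypot(*d);r=d/R_
print("t",o["time_s"],"R",R_*1e3,"th",th,"yaw",o["tool_rot"][2],"dev",(o["tool_rot"][2]-th-180+180)%360-180,"z",o["tool_pos"][2])
print("Frad %.1f Ftan(ccw) %.1f Fz %.1f"%(F[:2]@r,F[:2]@[-r[1],r[0]],F[2]),"q",o["qpos"].round(1),"w",o["grip_width"],o["grasp_force"])
E
python3 st.py
```

```text
t 17.4833 R 67.6401268071354 th 85.21380896633063 yaw -119.66988921305094 dev -24.883698179381554 z 0.21553027756917836
Frad 2.6 Ftan(ccw) 2.9 Fz 1.7 q [ 32.5  21.3 -66.7  92.8  19.8  79.1 113.7] w 0.0310678961889815 1.9058536523698422
```

Call:
arm_command(series="-2.14 -5.39 0 0.0873 164;-2.14 -5.39 0 0.0873 164;-2.14 -5.39 0 0.0873 164;-2.14 -5.39 0 0.0873 164;-2.14 -5.39 0 0.0873 164;-2.14 -5.39 0 0.0873 164;-2.14 -5.39 0 0.0873 164;-2.14 -5.39 0 0.0873 164;0 0 0 0 164;0 0 0 0 164")

```text
time_s: 18.32
tool_pos: [0.5867, 0.1671, 0.2156]
tool_rot: [-180.0, 0.1, -159.7]
force: [-0.6, 0.7, 0.0]
grip_width: 0.0313
grasp_force: 0.6
```

```bash
python3 st.py
```

```text
t 18.3167 R 66.80570700931798 th 44.18152683131186 yaw -159.66105181401824 dev -23.842578645330093 z 0.21558718778011768
Frad 0.0 Ftan(ccw) 0.9 Fz 0.0 q [ 25.7  22.4 -56.3  88.3  18.9  79.4  78.3] w 0.03130058842265364 0.582060936576454
```

Call:
arm_command(series="-2.14 -5.39 0 0.0873 164;-2.14 -5.39 0 0.0873 164;-2.14 -5.39 0 0.0873 164;-2.14 -5.39 0 0.0873 164;-2.14 -5.39 0 0.0873 164;-2.14 -5.39 0 0.0873 164;-2.14 -5.39 0 0.0873 164;-2.14 -5.39 0 0.0873 164;-2.14 -5.39 0 0.0873 164;-2.14 -5.39 0 0.0873 164;-2.14 -5.39 0 0.0873 164;-2.14 -5.39 0 0.0873 164;-2.14 -5.39 0 0.0873 164;-2.14 -5.39 0 0.0873 164;0 0 0 0 164;0 0 0 0 164")

```text
time_s: 19.65
tool_pos: [0.5989, 0.0909, 0.2156]
tool_rot: [-180.0, 0.1, 130.3]
force: [0.3, 0.1, -0.4]
grip_width: 0.0311
grasp_force: 0.4
```

```bash
python3 st.py
```

```text
t 19.65 R 67.02888901393537 th -26.219708700820146 yaw 130.32651240157193 dev -23.45377889760792 z 0.21563187940674902
Frad 0.2 Ftan(ccw) 0.2 Fz -0.4 q [ 23.8  17.9 -42.8  89.2  12.4  77.8  20. ] w 0.03105619999265066 0.36220596681232564
```

Call:
arm_command(series="-2.14 -5.39 0 0.0873 164;-2.14 -5.39 0 0.0873 164;-2.14 -5.39 0 0.0873 164;-2.14 -5.39 0 0.0873 164;-2.14 -5.39 0 0.0873 164;-2.14 -5.39 0 0.0873 164;-2.14 -5.39 0 0.0873 164;-2.14 -5.39 0 0.0873 164;-2.14 -5.39 0 0.0873 164;-2.14 -5.39 0 0.0873 164;-2.14 -5.39 0 0.0873 164;-2.14 -5.39 0 0.0873 164;0 0 0 0 164;0 0 0 0 164")

```text
time_s: 20.82
tool_pos: [0.5442, 0.0535, 0.2157]
tool_rot: [179.9, 0.1, 70.4]
force: [2.0, -1.4, -0.4]
grip_width: 0.0311
grasp_force: 1.4
```

```bash
python3 st.py
```

```text
t 20.8167 R 67.17792879209404 th -85.42582932494905 yaw 70.35723264048663 dev -24.216938034564322 z 0.2157118929971167
Frad 1.5 Ftan(ccw) 1.8 Fz -0.4 q [ 23.9   8.4 -35.4  97.5   5.1  75.6 -32.1] w 0.031067146521915636 1.3734851684966998
```

Call:
arm_command(series="-2.14 -5.39 0 0.0873 164;-2.14 -5.39 0 0.0873 164;-2.14 -5.39 0 0.0873 164;-2.14 -5.39 0 0.0873 164;-2.14 -5.39 0 0.0873 164;-2.14 -5.39 0 0.0873 164;-2.14 -5.39 0 0.0873 164;-2.14 -5.39 0 0.0873 164;-2.14 -5.39 0 0.0873 164;-2.14 -5.39 0 0.0873 164;-2.14 -5.39 0 0.0873 164;-2.14 -5.39 0 0.0873 164;-2.14 -5.39 0 0.0873 164;-2.14 -5.39 0 0.0873 164;-2.14 -5.39 0 0.0873 164;-2.14 -5.39 0 0.0873 164;0 0 0 0 164;0 0 0 0 164")

```text
time_s: 22.32
tool_pos: [0.4739, 0.1036, 0.2154]
tool_rot: [179.9, 0.1, -9.6]
force: [0.4, -3.6, 2.9]
grip_width: 0.0311
grasp_force: 1.7
```

```bash
python3 st.py
```

```text
t 22.3167 R 67.07844995458996 th -165.36900005996307 yaw -9.638739109010432 dev -24.26973904904736 z 0.21537477501271662
Frad 0.5 Ftan(ccw) 3.5 Fz 2.9 q [  20.5   -0.2  -35.6  105.2   -0.    75.1 -114.7] w 0.03113908873797852 1.693320251943078
```

I'll re-grip here: open, lift clear of the knob, turn the hand back by about 200°, lower and cage the knob again.

Call:
arm_command(series="0 0 0 0 120;0 0 0 0 60;0 0 0 0 0;0 0 -10 0 0;0 0 -20 0 0;0 0 -20 0 0;0 0 -5 0 0;0 0 0 -0.1249 0;0 0 0 -0.1249 0;0 0 0 -0.1249 0;0 0 0 -0.1249 0;0 0 0 -0.1249 0;0 0 0 -0.1249 0;0 0 0 -0.1249 0;0 0 0 -0.1249 0;0 0 0 -0.1249 0;0 0 0 -0.1249 0;0 0 0 -0.1249 0;0 0 0 -0.1249 0")

```text
time_s: 23.9
tool_pos: [0.4743, 0.1046, 0.2704]
tool_rot: [-180.0, -0.0, 76.4]
force: [0.4, 0.4, 0.2]
grip_width: 0.0869
grasp_force: 0.0
```

Call:
arm_command(series="0 0 0 -0.1249 0;0 0 0 -0.1249 0;0 0 0 -0.1249 0;0 0 0 -0.1249 0;0 0 0 -0.1249 0;0 0 0 -0.1249 0;0 0 0 -0.1249 0;0 0 0 -0.1249 0;0 0 0 -0.1249 0;0 0 0 -0.1249 0;0 0 0 -0.1249 0;0 0 0 -0.1249 0;0 0 0 -0.1249 0;0 0 0 -0.1249 0;0 0 0 -0.1249 0;0 0 0 -0.1249 0;0 0 0 0 0;0 0 0 0 0")

```text
time_s: 25.4
tool_pos: [0.4743, 0.1045, 0.2704]
tool_rot: [180.0, -0.0, -169.7]
force: [-0.5, 0.0, 0.6]
grip_width: 0.087
grasp_force: 0.0
```

```bash
python3 st.py
```

```text
t 25.4 R 66.44000032461616 th -166.04303088298462 yaw -169.70160554632895 dev 176.34142533665567 z 0.2704373058197695
Frad 0.5 Ftan(ccw) -0.1 Fz 0.6 q [ 17.   -1.9 -31.5 100.4  -1.   81.3  86. ] w 0.08695220779174724 0.0
```

Call:
arm_command(series="0 -2 10 0 0;0 0 15 0 0;0 0 15 0 0;0 0 10 0 0;0 0 5 0 0;0 0 0 0 100;0 0 0 0 120;0 0 0 0 140;0 0 0 0 150;0 0 0 0 155;0 0 0 0 160;0 0 0 0 164;0 0 0 0 164;0 0 0 0 164;0 0 0 0 164")

```text
time_s: 26.65
tool_pos: [0.4748, 0.1023, 0.2155]
tool_rot: [-180.0, 0.0, -169.5]
force: [0.1, 0.2, 0.7]
grip_width: 0.0333
grasp_force: 0.0
```

```bash
python3 st.py
```

```text
t 26.65 R 66.57862657784143 th -164.1433815843445 yaw -169.53256412964336 dev 174.61081745470113 z 0.21553552628547948
Frad -0.2 Ftan(ccw) -0.2 Fz 0.7 q [ 16.9  -0.3 -31.8 105.3  -0.2  75.   85.6] w 0.03328904036264322 0.0
```

Call:
arm_command(series="0.29 5.79 0 0.0873 164;0.29 5.79 0 0.0873 164;0.29 5.79 0 0.0873 164;0.29 5.79 0 0.0873 164;0.29 5.79 0 0.0873 164;0.29 5.79 0 0.0873 164;0.29 5.79 0 0.0873 164;0.29 5.79 0 0.0873 164;0.29 5.79 0 0.0873 164;0.29 5.79 0 0.0873 164;0.29 5.79 0 0.0873 164;0.29 5.79 0 0.0873 164;0.29 5.79 0 0.0873 164;0.29 5.79 0 0.0873 164;0.29 5.79 0 0.0873 164;0.29 5.79 0 0.0873 164;0 0 0 0 164;0 0 0 0 164")

```text
time_s: 28.15
tool_pos: [0.5097, 0.1803, 0.2153]
tool_rot: [-180.0, -0.0, 110.6]
force: [-0.0, -0.6, 0.8]
grip_width: 0.0309
grasp_force: 0.2
```

```bash
python3 st.py
```

```text
t 28.15 R 66.53463965724649 th 115.94448139120682 yaw 110.59041943247846 dev 174.64593804127162 z 0.21527660570294177
Frad -0.6 Ftan(ccw) 0.3 Fz 0.8 q [  9.4   7.5 -34.2  98.3   4.3  75.5  -5.1] w 0.03086352984022646 0.19385029809200205
```

Call:
arm_command(series="0.24 3.48 0 0.0524 164;0.24 3.48 0 0.0524 164;0.24 3.48 0 0.0524 164;0.24 3.48 0 0.0524 164;0.24 3.48 0 0.0524 164;0.1 1.74 0 0.0262 164;0.1 1.74 0 0.0262 164;0 0 0 0 164;0 0 0 0 164")

```text
time_s: 28.9
tool_pos: [0.5287, 0.1863, 0.2152]
tool_rot: [-179.9, 0.0, 92.6]
force: [-3.7, 0.2, 0.8]
grip_width: 0.031
grasp_force: 1.8
```

```bash
python3 st.py
```

```text
t 28.9 R 66.53898036501529 th 98.69086956602159 yaw 92.57122884911946 dev 173.88035928309785 z 0.21524746974093187
Frad 0.8 Ftan(ccw) 3.6 Fz 0.8 q [  7.2  10.1 -32.8  95.7   5.6  76.  -23.9] w 0.030979778648872573 1.7995186150074005
```

Call:
arm_command(series="0 1.2 0 0.01 164;0 1.2 0 0.01 164;0 1.2 0 0.01 164;0 0 0 0 164")

```text
time_s: 29.23
tool_pos: [0.5334, 0.1864, 0.2154]
tool_rot: [180.0, -0.0, 90.7]
force: [-3.0, -1.0, -0.0]
grip_width: 0.0313
grasp_force: 1.7
```

Call:
arm_command(series="0 1.2 0 0.01 164;0 1.2 0 0.01 164;0 0 0 0 164")

```text
time_s: 29.48
tool_pos: [0.536, 0.1864, 0.2155]
tool_rot: [180.0, -0.0, 89.5]
force: [-3.3, 0.3, 0.3]
grip_width: 0.0309
grasp_force: 1.6
```

Call:
arm_command(series="0 1 0 0 164;0 1 0 0 164;0 0 0 0 164")

```text
time_s: 29.73
tool_pos: [0.5376, 0.1863, 0.2154]
tool_rot: [-180.0, 0.0, 89.6]
force: [-4.6, 0.1, -0.2]
grip_width: 0.0311
grasp_force: 2.0
```

```bash
python3 st.py
```

```text
t 29.7333 R 65.81601903217329 th 91.03985204643143 yaw 89.55976600327446 dev 178.51991395684303 z 0.21537601514224164
Frad 0.2 Ftan(ccw) 4.6 Fz -0.2 q [  6.8  11.1 -32.4  94.6   6.1  76.1 -27. ] w 0.031055954857477218 2.0425209403038025
```

Call:
arm_command(series="0 0.8 0 0 164;0 0.8 0 0 164;0 0 0 0 164")

```text
time_s: 29.98
tool_pos: [0.5381, 0.1865, 0.2153]
tool_rot: [-179.8, 0.0, 89.6]
force: [-6.7, 0.7, 1.8]
grip_width: 0.031
grasp_force: 3.4
```

Call:
arm_command(series="0 0.8 0 0 164;0 0.8 0 0 164;0 0 0 0 164")

```text
time_s: 30.23
tool_pos: [0.5387, 0.1866, 0.2151]
tool_rot: [-179.7, 0.0, 89.6]
force: [-9.7, -0.1, 2.6]
grip_width: 0.0313
grasp_force: 4.7
```

Call:
arm_command(series="0 0.8 0 0 164;0 0.6 0 0 164;0 0 0 0 164;0 0 0 0 164")

```text
time_s: 30.57
tool_pos: [0.5392, 0.1867, 0.215]
tool_rot: [-179.6, 0.1, 89.6]
force: [-11.8, -0.8, 2.1]
grip_width: 0.0312
grasp_force: 5.8
```

Call:
arm_command(series="0 -1.5 0 0 164;0 -1.5 0 0 164;0 -1.5 0 0 164;0 0 0 0 164;0 0 0 0 120;0 0 0 0 60;0 0 0 0 0;0 0 0 0 0;0 0 0 0 0;0 0 0 0 0;0 0 -15 0 0;0 0 -25 0 0;0 0 -30 0 0;0 0 -35 0 0;0 0 -35 0 0;0 0 0 0 0;0 0 0 0 0;0 0 0 0 0")

```text
time_s: 32.07
tool_pos: [0.5378, 0.1862, 0.355]
tool_rot: [-180.0, 0.0, 89.6]
force: [0.0, 0.0, -0.7]
grip_width: 0.0871
grasp_force: 0.0
```

```bash
python3 - <<'E'
from h import *
import cv2
o=telemetry.get_obs();print(o["time_s"],o["tool_pos"],o["tool_rot"],o["force"],o["grip_width"])
# compare with start: knob/hub templates from top0 & side0
for n,(a,b,c_,d) in {"side":(225,250,305,330),}.items():
    i0=cv2.imread(f"pics/{n}0.png");i1=cams.read_camera(n);cv2.imwrite(f"pics/{n}9.png",i1)
    t=i0[a:b,c_:d]; r=cv2.matchTemplate(i1[a-15:b+15,c_-15:d+15],t,cv2.TM_CCOEFF_NORMED);print(n,cv2.minMaxLoc(r))
i0=cv2.imread("pics/side0.png");i1=cv2.imread("pics/side9.png")
for nm,(a,b,c_,d) in {"holes":(210,255,265,300)}.items():
    t=i0[a:b,c_:d];r=cv2.matchTemplate(i1[a-10:b+10,c_-10:d+10],t,cv2.TM_CCOEFF_NORMED);print(nm,cv2.minMaxLoc(r))
E
```

```text
32.0667 [0.53776605 0.18621034 0.35496044] [-1.79984231e+02  2.12442222e-02  8.95567765e+01] [ 0.03328469  0.00260313 -0.70605006] 0.08713913858319408
side (-0.45279526710510254, 0.9921677112579346, (0, 3), (15, 15))
holes (-0.18512789905071259, 0.8307989835739136, (20, 17), (10, 10))
```

```bash
python3 - <<'E'
from h import *
import cv2
A=np.radians(103.9);u=np.array([np.cos(A),np.sin(A)]);w=np.array([-u[1],u[0]]);ax=np.array([.5388,.1208])
def proj(c,P):
    q=R.from_euler("xyz",c["rotation"],degrees=True).as_matrix().T@(P-c["origin"]);p=c["K"]@q;return p[:2]/p[2]
cv2.imwrite("pics/top9.png",cams.read_camera("top"))
for n,f in (("side","side0"),("side","side9"),("top","top0"),("top","top9")):
    im=cv2.imread(f"pics/{f}.png").astype(np.float32);hs=im[...,2]-im[...,0];c=cams.calibration(n)
    for y in (-.012,.0,.012):
        v=[]
        X=np.arange(-.230,-.129,.002)
        for x in X:
            p=proj(c,np.r_[ax+x*u+y*w,.055]);v.append(float(cv2.getRectSubPix(hs,(1,1),tuple(map(float,p)))[0,0]))
        v=np.array(v);g=np.diff(np.convolve(v,np.ones(3)/3,"same"))[2:-2];print(f,y,"rear x",X[2:-3][g.argmax()],v[::6].round())
E
```

```text
side0 -0.012 rear x -0.19599999999999998 [ 0.  1.  0. 42. 62. 63. 58. 40. 39.]
side0 0.0 rear x -0.19599999999999998 [ 1.  1.  1. 42. 61. 61. 42. 24. 10.]
side0 0.012 rear x -0.19599999999999998 [ 2.  1.  1. 48. 65. 65. 12. -2. -4.]
side9 -0.012 rear x -0.16599999999999995 [ 1.  1.  0.  1.  1.  2. 42. 43. 41.]
side9 0.0 rear x -0.16599999999999995 [ 0.  1.  1.  1.  1.  2. 40. 26. 11.]
side9 0.012 rear x -0.16599999999999995 [ 2.  1.  1.  1.  0.  3. 12. -2. -4.]
top0 -0.012 rear x -0.19599999999999998 [-1. -0. -1. 34. 60. 59. 57. 39. 39.]
top0 0.0 rear x -0.19599999999999998 [-0. -1. -1. 34. 61. 61. 50. 38. 39.]
top0 0.012 rear x -0.19599999999999998 [-1. -1. -1. 38. 64. 65. 45. 42. 42.]
top9 -0.012 rear x -0.16399999999999995 [-1. -1.  1.  1.  1.  3. 40. 43. 43.]
top9 0.0 rear x -0.16399999999999995 [-0. -0.  1.  1.  1.  3. 41. 43. 43.]
top9 0.012 rear x -0.16599999999999995 [-1. -1. -0.  1.  1.  3. 45. 46. 46.]
```

The tag's rear end is at about -165 mm, so it is still seated. The knob is back at its start position and the hand is clear, so I'm handing in.

```bash
python3 -c "
from cell import env
print(env.sign_off())"
```

```text
the job is handed in; nothing more can be done
None
```

I slid the blank flush to the back stop, turned the wheel one full revolution home against its stop, let go of the knob and handed the job in; final images showed blank and wheel in place, but the sign-off gave no verdict.

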